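Clear the magnifier and hang the check weight on the load cell

TASK

The load cell is due its check: first swing the bench magnifier's arm by its handle, away from over the load cell hook and all the way back to its stop. Then hang the brass weight by its wire bail in the dip of the hook and leave it hanging still, without disturbing anything else on the bench.

Things in the scene. Friction and masses are not known exactly. Their poses are not given: they have to be found in the camera images.
- brass_weight: check weight: brass (yellow metal) cylinder 62 mm across, 43 mm high, with a steel wire bail and on top a black square grip (18 x 18 mm, 117 to 151 mm up); origin at the centre of its underside, z up; 0.5 kg. Bail: 6 mm wire arch in the weight's yz plane, legs at y = +-26 mm, top bar 20 mm long along y, 115 mm up; its opening is 46 mm wide, 43 to 112 mm up
- brass_weight_bail (a point): centre of the top bar of the brass weight's bail, 115 mm above the weight's underside
- brass_weight_grip (a point): middle of the brass weight's black grip, 138 mm above the weight's underside
- stand: force test stand, fixed: blue base (200 x 150 x 60 mm), white column with black cap to 272 mm high, black load cell block (40 mm wide, 180 to 225 mm high) on the column's robot side. Origin on the table; its -x axis points out along the hook, z up. The block's face is at x = -73 mm, the column's at -15 mm
- hook_seat (a point): on the load cell's steel hook (8 mm rod leaving the block along the stand's -x, with a 26 mm flat dip and an upturned free end): where the centre of a bail's bar lies when it hangs in the dip, 193 mm above the table, 125 mm from the stand's origin along its -x. Under the dip the rod reaches down to 182 mm
- hook_tip (a point): top of the hook's upturned free end, 216 mm above the table, 32 mm from the seat along the stand's -x. A bail has to pass over it, from outside towards the block, and then down into the dip
- magnifier (a joint): angle of the magnifier's level swing arm about its pillar, rad: 0 with the lens over the load cell hook, growing counter-clockwise seen from above (the lens moves round by the robot's side towards the robot's right), stop at 2.05. Stiff enough to stay where it is left
- magnifier_hinge (a point): on the vertical axis of the pillar (24 mm across, on a round black foot 116 mm across), 270 mm above the table
- magnifier_handle (a point): black rubber handle pin standing on the swing arm 150 mm from the hinge axis: 18 mm across, free from 277 to 315 mm above the table; this point is on its axis at 303 mm
- magnifier_lens (a point): centre of the round lens in its white ring (132 mm across, 257 to 283 mm above the table), 235 mm from the hinge axis on the same line as the handle
- steel_weight: check weight: grey steel cylinder 62 mm across, 43 mm high, with a steel wire bail and on top a black square grip (18 x 18 mm, 117 to 151 mm up); origin at the centre of its underside, z up; same size as the brass one; not to be used
- blue_weight: check weight: blue painted cylinder 62 mm across, 43 mm high, with a steel wire bail and on top a black square grip (18 x 18 mm, 117 to 151 mm up); origin at the centre of its underside, z up; same size as the brass one; not to be used
- jar: amber glass jar 56 mm across, 75 mm high; origin at the centre of its underside
- sieve: small brass test sieve, 100 mm across, 48 mm high; origin at the centre of its underside
- screwdriver: screwdriver lying on the table along its own x axis
- beaker: clear plastic beaker 70 mm across, 90 mm high; origin at the centre of its underside
- specimen_box: closed cardboard box 90 x 70 x 45 mm; origin at the centre of its underside
- wash_bottle: white bottle with red cap, 60 mm across, 160 mm high; origin at the centre of its underside
There are look-alikes about, which are no part of the job. Leave any green or pink look-alike of the brass_weight alone.

How it is judged:
By the outcome, as a careful person would: the job done as asked, in the order asked, and still so for the second after the job is handed in, with the robot touching nothing.
It also fails if it takes over 72 s, if anything falls off the work surface, if the arm or the gripper's body presses on something with over 40 N, if the wrist force passes 120 N, or if a joint passes its speed limit or range.

ROBOT

A 6-joint arm with a two-finger parallel gripper is mounted at the origin on the work surface. World frame = base frame: x ahead of the robot, y to its left, z up, the work surface at z = 0. Lengths are in mm, angles in rad, forces in N, time in s.
With the tool pointing down it reaches from about 325 to 775 mm from the base axis. Payload 9.3 kg.
Tool frame: the origin (TCP) lies on the mounting face of the last link; the fingertips stand 173 mm ahead of it and the grasp point (between the pads) lies 155 mm ahead of it (robot.pinch_z is the distance from the TCP to the grasp point, in mm); z points along the fingers, y is the line along which they close (so a half turn about z gives the same grasp; the last joint's range is limited). The gripper opens to 85 mm and grips with 20 to 120 N. Pads are 22 mm wide; open, the fingers measure 114 mm over their backs; the gripper's body (76 mm by 85 mm) begins 54 mm behind the grasp point. The pads swing forward as they close: fully open they stand 13 mm farther back than shut.
Start: joints at [-1.332, 0.259, 0.021, 1.334, 0, 1.418], TCP at [210.012, -508.323, 404.679] pointing down, gripper open.
Joint ranges: [-3.04, 3.04], [-0.91, 1.82], [-1.04, 1.36], [-1.92, 1.95], [-1.52, 1.45], [-3.14, 3.14]. Speed limits (rad/s): [2.22, 2.22, 2.79, 3.14, 3.14, 3.14].

INTERFACE

Orientations are given as a unit quaternion [w, x, y, z].
In Python, from plant import monitor, eyes, job, boxes_of, place_of, robot gives the robot as it stands.
- The arm moves only by the tool drive_tool, never from a script. Its argument "deltas" is a list of rows, each a list of 2 entries, a list of its own where there are three numbers: the shift along the tool's x, y, z normalised to -1 to 1, where 1 is 200 mm, then the turn, a rotation vector about the tool's x, y, z normalised to -1 to 1, where 1 is 360 degrees. A call has 1 to 5 rows; each row shifts and turns the commanded pose from where the row before left it, along the tool's axes as they then stand; what a row does not reach is not made up. A row lasts 1/8 s, in which the tool goes at most 62.5 mm and 10.7 degrees, less where a joint would pass 70% of its speed; a pose out of reach is approached as far as the arm can. A call with a number of a shift or a turn outside -1 to 1 is refused whole. A call with a gripper value outside its range is refused whole. "jaw" is the finger opening in mm, from 0 to 85.4, set as the call begins (left out, the last holds). The fingers move at their own pace and stop on an object; "grip_force" is the grip in N (left out, the last holds). Time passes only in rows, so rows that do not move let the fingers close. It gives the time, the measured TCP pose, the force, the opening and the grip force at its end, in the units of the state.
- monitor.read_state(): the state, without advancing time (a new reading comes with each control period).
- eyes.grab_frame(name): name is "scene" or "top" or "wrist"; returns (picture, depth): 420x560x3 uint8, red, green, blue; 420x560 float32, mm along the optical axis (not along the pixel's ray), 0 where there is no reading.
- eyes.camera_info(name): a dict with "fx", "fy", "cx", "cy" (pixels), "dist" ([k1, k2, p1, p2, k3] as OpenCV has them; the pictures are not rectified), "R" (3x3) and "t" (3): a world point X has camera coordinates R X + t. Camera axes: x right, y down, z forward; pixel columns grow to the right and rows downward; lengths in mm; the calibration is good to about 2 mm. A picture is of the moment at which its call begins: read the wrist's pose just before it. camera_info takes no time and is no camera call; for the wrist camera it gives the pose at the moment of the call.
- job.job_done(): hands the job in; it is judged then, once.
Trained networks look in the newest picture that a camera, given by its name, has taken for a name from the list of things; names that differ only in an ending like _2 or _b are one class to them, and where a whole thing is asked for, a point or a joint stands for the part that bears it (a point fixed in the world has none). Each returns a list of dicts, best first, with "conf" (0 to 1); they miss things now and then, are a little off and sometimes report something else, mostly with a low value. They report only what shows in the picture. A call takes as long as a camera call. They do not tell look-alikes from the thing itself.
- boxes_of(label, camera): "at" ([x, y, z] in mm, in world coordinates, good to about 4 mm: the middle of the surface that is visible of it).
- place_of(label, camera): "at" ([x, y, z] in mm, in world coordinates, good to about 4 mm: a listed point, or the origin of a listed thing).
The state is a dict: "time_s": time; "q": joint angles; "qd": joint speeds; "joint_efforts": joint torques, N m; "tool_pos": TCP position; "tool_rot": TCP orientation; "ft_force": force on the tool from outside, world axes, zero at the start; "torque": the same for the moment, N m; "grip_width": finger opening in mm; "grasp_force": force on a finger pad.
Only numpy, scipy, OpenCV 4.12 (cv2) and the standard library are available. Lean on these libraries where they do the work, as an engineer would, in place of code of your own. Each camera call takes 0.05 s, during which the arm holds its last target. There are 200 camera calls.

## Working session

There is one attempt and no reset: what is moved stays moved. The work goes in short steps, Python scripts to look and compute and a tool call to move; the robot and the scene stay as the last step left them, time stands still between calls to the robot, and variables do not carry over. Pictures are saved under pics/ and viewed, at most 10 in all, crops included, and the job is handed in when it is done.

Besides the shell and the picture viewer there is one more tool, called after "Emit:" as name(argument=value, ...) on one line, values as JSON. drive_tool: Moves the arm, as the interface text tells. Its arguments: {"type":"object","properties":{"deltas":{"type":"array","items":{"type":"array"}},"jaw":{"type":"number"},"grip_force":{"type":"number"}},"required":["deltas"]}

```bash
mkdir -p pics; ls
python3 - <<'E'
from plant import monitor, eyes, job, boxes_of, place_of, robot
import cv2,numpy as np
print(monitor.read_state())
for c in ["scene","top"]:
    p,d=eyes.grab_frame(c); cv2.imwrite(f"pics/{c}0.png",p[:,:,::-1]); i=eyes.camera_info(c); print(c,(-np.array(i["R"]).T@np.array(i["t"])).round())
    for n in ["brass_weight","brass_weight_bail","brass_weight_grip","stand","hook_seat","hook_tip","magnifier_hinge","magnifier_handle","magnifier_lens","steel_weight","blue_weight","jar","sieve","screwdriver","beaker","specimen_box","wash_bottle"]:
        print(n,[(np.round(r["at"]).tolist(),round(r["conf"],2)) for r in place_of(n,c)][:5])
E
```

```text
pics
{'time_s': 0.0, 'q': array([-1.33161164e+00,  2.59196972e-01,  2.07569294e-02,  1.33368376e+00,
       -1.59493437e-05,  1.41819644e+00]), 'qd': array([-0.00042036,  0.00012609,  0.00012607,  0.00223885,  0.00052788,
       -0.00051318]), 'joint_efforts': array([-1.61489403e-03, -5.55633545e+01,  3.44529033e+01,  1.37862129e-02,
       -2.90228145e-04, -2.96210135e-05]), 'tool_pos': array([ 209.9933926 , -508.28084701,  404.0615091 ]), 'tool_rot': array([-6.62768384e-04,  9.80874167e-01,  1.94641794e-01, -3.66929223e-05]), 'ft_force': array([-0.02828591,  0.60451016, -0.18913707]), 'torque': array([0.04768174, 0.00700991, 0.00969668]), 'grasp_force': 0.0, 'grip_width': 85.46477416797019}
scene [1275. -357. 1079.]
brass_weight [([419.0, 371.0, 1.0], 0.77), ([291.0, 222.0, -2.0], 0.63), ([312.0, 442.0, 4.0], 0.57)]
brass_weight_bail [([289.0, 222.0, 117.0], 0.8), ([424.0, 376.0, 114.0], 0.72), ([310.0, 446.0, 117.0], 0.67), ([305.0, 350.0, 114.0], 0.51), ([519.0, 298.0, 111.0], 0.4)]
brass_weight_grip [([427.0, 375.0, 138.0], 0.97), ([289.0, 222.0, 136.0], 0.83), ([311.0, 441.0, 1
[... 1539 characters left out ...]
.0, 168.0, -0.0], 0.61)]
hook_seat []
hook_tip []
magnifier_hinge [([712.0, -2.0, 270.0], 0.79)]
magnifier_handle [([602.0, 102.0, 300.0], 0.64)]
magnifier_lens [([539.0, 157.0, 271.0], 0.72), ([420.0, 215.0, -1.0], 0.72), ([420.0, 370.0, 136.0], 0.38)]
steel_weight [([426.0, -16.0, -5.0], 0.85)]
blue_weight [([406.0, -352.0, 0.0], 0.59)]
jar [([422.0, 216.0, 3.0], 0.79), ([421.0, 373.0, 140.0], 0.38), ([424.0, 375.0, -1.0], 0.3)]
sieve [([456.0, -205.0, 2.0], 0.7)]
screwdriver [([564.0, -417.0, 4.0], 0.67)]
beaker [([599.0, 406.0, -4.0], 0.89), ([670.0, 421.0, -1.0], 0.69), ([424.0, 374.0, 116.0], 0.52)]
specimen_box [([663.0, -373.0, -0.0], 0.85)]
wash_bottle [([671.0, 421.0, -3.0], 0.73)]
```

View pics/scene0.png

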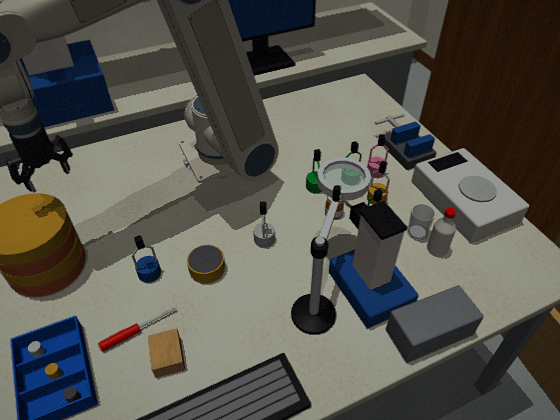

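View pics/top0.png

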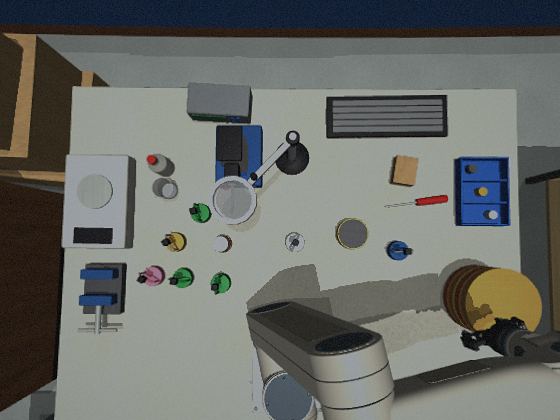

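Scene: magnifier lens at top (234,200), over the hook; stand's base at (240,155). Weight look-alikes in the top picture: green (200,212), yellow (173,241), pink (150,275), green (181,278), green (220,282). Only the one at (173,241), about (422,374) in the world, is yellow metal, so that fits the brass weight. I'll confirm with a crop and measure the bail yaw and stand yaw.

```bash
cat > h.py <<'E'
from plant import monitor, eyes, job, boxes_of, place_of, robot
import cv2,numpy as np
from scipy.spatial.transform import Rotation as Ro
def cloud(c):
    p,d=eyes.grab_frame(c); i=eyes.camera_info(c)
    K=np.array([[i["fx"],0,i["cx"]],[0,i["fy"],i["cy"]],[0,0,1.]])
    v,u=np.mgrid[:420,:560]
    n=cv2.undistortPoints(np.stack([u,v],-1).reshape(-1,1,2).astype(np.float64),K,np.array(i["dist"])).reshape(420,560,2)
    X=np.dstack([n*d[...,None],d])
    W=(X-np.array(i["t"]))@np.array(i["R"])
    W[d<=0]=np.nan
    return p,W
def sel(W,x,y,z): return (W[...,0]>x[0])&(W[...,0]<x[1])&(W[...,1]>y[0])&(W[...,1]<y[1])&(W[...,2]>z[0])&(W[...,2]<z[1])
def rect(P):
    r=cv2.minAreaRect(P[:,:2].astype(np.float32)); return np.round(r[0],1),np.round(r[1],1),round(r[2],1),len(P)
E
python3 - <<'E'
from h import *
print([a for a in dir(robot) if a[0]!='_'])
print(monitor.read_state()["time_s"])
for c in ["top","scene"]:
    p,W=cloud(c)
    print(c,"base",rect(W[sel(W,(540,800),(60,290),(52,64))]))
    m=sel(W,(600,720),(120,230),(255,285)); m=sel(W,(590,730),(100,240),(264,280)); 
    print("cap",rect(W[m]) if m.any() else 0)
    m=sel(W,(395,450),(345,405),(60,160)); print("brass upper",m.sum(), rect(W[m]))
    for lo,hi in ((60,95),(95,116),(118,135),(135,158)):
        m=sel(W,(390,455),(340,410),(lo,hi)); P=W[m]
        if len(P)>1: print(lo,hi,len(P),P.mean(0).round(1)); 
        if len(P)<25: print(P.round(0).tolist())
    m=sel(W,(390,455),(340,410),(36,50)); print("body",rect(W[m]))
    if c=="top": a=p[190:310,120:250]
    else: a=p[130:220,290:410]
    cv2.imwrite(f"pics/c_{c}.png",cv2.resize(a[:,:,::-1],None,fx=4,fy=4,interpolation=cv2.INTER_CUBIC))
a=cv2.imread("pics/c_top.png");b=cv2.imread("pics/c_scene.png");h=min(a.shape[0],b.shape[0])
s=np.hstack([cv2.resize(a,(390,360)),cv2.resize(b,(400,360))]);cv2.imwrite("pics/crop.png",s)
E
```

```text
['Unreachable', 'pinch_z']
1.8
top base (array([703.2, 171.4]), array([191.3, 149.9]), 0.8, 871)
cap (array([656.9, 162.8]), array([159.3,  84.4]), 14.6, 788)
brass upper 89 (array([422.6, 373.1]), array([56.5, 17.5]), 31.5, 89)
60 95 12 [422.8 371.7  77.3]
[[446.0, 385.0, 88.0], [446.0, 384.0, 82.0], [447.0, 386.0, 62.0], [443.0, 383.0, 94.0], [443.0, 386.0, 75.0], [443.0, 384.0, 72.0], [403.0, 360.0, 82.0], [402.0, 361.0, 69.0], [402.0, 360.0, 61.0], [400.0, 357.0, 93.0], [400.0, 356.0, 84.0], [399.0, 358.0, 66.0]]
95 116 19 [422.  373.2 106.8]
[[446.0, 389.0, 96.0], [446.0, 385.0, 100.0], [443.0, 387.0, 104.0], [443.0, 384.0, 104.0], [440.0, 385.0, 110.0], [440.0, 383.0, 107.0], [437.0, 384.0, 113.0], [437.0, 383.0, 106.0], [434.0, 380.0, 115.0], [412.0, 367.0, 116.0], [412.0, 366.0, 107.0], [409.0, 367.0, 115.0], [409.0, 365.0, 109.0], [406.0, 362.0, 109.0], [403.0, 362.0, 108.0], [403.0, 360.0, 107.0], [400.0, 365.0, 99.0], [400.0, 360.0, 105.0], [400.0, 359.0, 98.0]]
118 135 11 [421.5 366.7 125.9]
[[431.0, 369.0, 131.0], [431.0, 370.0, 119.0], [428.0, 367.0, 128.0], [425.0, 365.0, 135.0], [425.0, 366.0, 119.0], [422.0, 364.0, 127.0], [419.0, 363.0, 130.0], [419.0, 362.0, 121.0], [416.0, 366.0, 129.0], [412.0, 373.0, 124.0], [412.0, 369.0, 120.0]]
135 158 44 [421.8 371.8 149.3]
body (array([421. , 370.2]), array([55.6, 59.8]), 84.3, 227)
scene base (array([704.2, 168.7]), array([192.1, 152.4]), 0.2, 2038)
cap (array([660.8, 155.6]), array([146.9,  93.9]), 6.8, 936)
brass upper 149 (array([424.3, 371.6]), array([56.9, 21.9]), 24.7, 149)
60 95 36 [423.4 371.1  78.5]
95 116 29 [427.9 374.7 107.4]
118 135 30 [427.9 370.1 127. ]
135 158 52 [426.1 370.4 146.9]
body (array([423.9, 370.9]), array([61. , 59.4]), 76.0, 156)
```

View pics/crop.png

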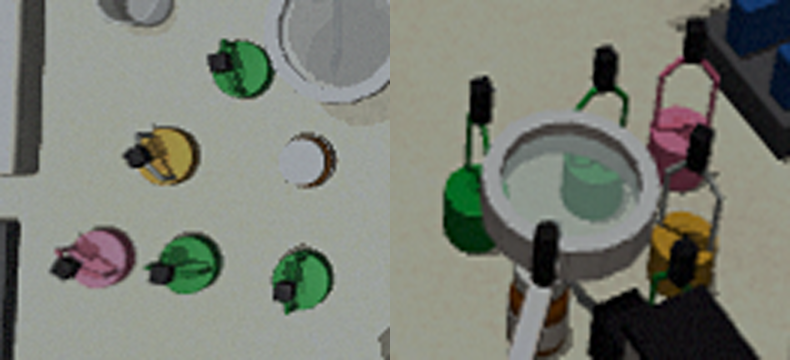

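The crop confirms it: the yellow brass body with steel bail is at crop (165,155), and the others are pink or green. Next is a row planner, then the approach to the handle.

```bash
cat >> h.py <<'E'
def pose():
    s=monitor.read_state(); R=Ro.from_quat(s["tool_rot"],scalar_first=True).as_matrix()
    return s,np.array(s["tool_pos"]),R,np.degrees(np.arctan2(R[1,0],R[0,0]))
def plan(way):
    """way: (x,y,z,yaw deg of tool x, rows); straight-down tool. Prints rows."""
    s,p,R,y=pose(); print("t",round(s["time_s"],2),"tcp",p.round(1),"yaw",round(y,1),"tilt",R[:,2].round(3),"q",s["q"].round(2),"F",s["ft_force"].round(1),"w",round(s["grip_width"],1))
    for (X,Y,Z,yaw,n) in way:
        out=[]
        for k in range(n):
            f=1/(n-k); t=np.radians(y)
            d=(np.array([X,Y,Z])-p)*f; dy=(yaw-y)*f
            loc=np.array([d[0]*np.cos(t)+d[1]*np.sin(t), d[0]*np.sin(t)-d[1]*np.cos(t), -d[2]])
            l=np.round(loc/200,3); r=round(-dy/360,4)
            q=l*200; p=p+[q[0]*np.cos(t)+q[1]*np.sin(t), q[0]*np.sin(t)-q[1]*np.cos(t), -q[2]]; y-=r*360
            out.append([[float(v) for v in l],[0,0,r]])
        for i in range(0,n,5): print(str(out[i:i+5]).replace(" ",""))
        print("--")
E
python3 - <<'E'
from h import *
plan([(210,-508,535,22.4,3),(602,99,535,137.5,17)])
E
```

```text
t 1.9 tcp [ 210.  -508.3  404.7] yaw 22.5 tilt [ 0.  0. -1.] q [-1.33  0.26  0.02  1.33  0.    1.42] F [-0.1  0.4  0.3] w 85.7
[[[0.0,-0.001,-0.217],[0,0,np.float64(0.0)]],[[0.0,-0.0,-0.217],[0,0,np.float64(0.0001)]],[[0.001,-0.001,-0.218],[0,0,np.float64(0.0)]]]
--
[[[0.175,-0.121,0.0],[0,0,np.float64(-0.0188)]],[[0.188,-0.1,0.0],[0,0,np.float64(-0.0188)]],[[0.198,-0.077,0.0],[0,0,np.float64(-0.0188)]],[[0.206,-0.053,0.0],[0,0,np.float64(-0.0188)]],[[0.211,-0.028,0.0],[0,0,np.float64(-0.0188)]]]
[[[0.212,-0.003,0.0],[0,0,np.float64(-0.0188)]],[[0.211,0.022,0.0],[0,0,np.float64(-0.0188)]],[[0.207,0.046,0.0],[0,0,np.float64(-0.0188)]],[[0.2,0.071,0.0],[0,0,np.float64(-0.0188)]],[[0.191,0.094,0.0],[0,0,np.float64(-0.0188)]]]
[[[0.178,0.115,0.0],[0,0,np.float64(-0.0188)]],[[0.164,0.136,0.0],[0,0,np.float64(-0.0188)]],[[0.146,0.154,0.0],[0,0,np.float64(-0.0188)]],[[0.127,0.17,0.0],[0,0,np.float64(-0.0188)]],[[0.106,0.184,0.0],[0,0,np.float64(-0.0188)]]]
[[[0.084,0.195,0.0],[0,0,np.float64(-0.0188)]],[[0.061,0.204,0.0],[0,0,np.float64(-0.0189)]]]
--
```

Emit:
drive_tool(deltas=[[[0, 0, -0.217], [0, 0, 0]], [[0, 0, -0.217], [0, 0, 0]], [[0, 0, -0.218], [0, 0, 0]], [[0.175, -0.121, 0], [0, 0, -0.0188]], [[0.188, -0.1, 0], [0, 0, -0.0188]]], jaw=60)

```text
time_s: 2.52
tool_pos: [256.5, -436.3, 535.3]
tool_rot: [0.0, 0.951, 0.31, 0.0]
ft_force: [0.1, -0.2, 0.0]
grip_width: 60.3
grasp_force: 0.0
```

Emit:
drive_tool(deltas=[[[0.198, -0.077, 0], [0, 0, -0.0188]], [[0.206, -0.053, 0], [0, 0, -0.0188]], [[0.211, -0.028, 0], [0, 0, -0.0188]], [[0.212, -0.003, 0], [0, 0, -0.0188]], [[0.211, 0.022, 0], [0, 0, -0.0188]]])

```text
time_s: 3.15
tool_pos: [371.9, -257.0, 535.2]
tool_rot: [0.0, 0.819, 0.574, 0.0]
ft_force: [0.4, -0.2, 0.1]
grip_width: 60.3
grasp_force: 0.0
```

Emit:
drive_tool(deltas=[[[0.207, 0.046, 0], [0, 0, -0.0188]], [[0.2, 0.071, 0], [0, 0, -0.0188]], [[0.191, 0.094, 0], [0, 0, -0.0188]], [[0.178, 0.115, 0], [0, 0, -0.0188]], [[0.164, 0.136, 0], [0, 0, -0.0188]]])

```text
time_s: 3.78
tool_pos: [487.1, -78.5, 535.2]
tool_rot: [0.0, 0.616, 0.787, 0.0]
ft_force: [0.3, -0.5, 0.0]
grip_width: 60.0
grasp_force: 0.0
```

Emit:
drive_tool(deltas=[[[0.146, 0.154, 0], [0, 0, -0.0188]], [[0.127, 0.17, 0], [0, 0, -0.0188]], [[0.106, 0.184, 0], [0, 0, -0.0188]], [[0.084, 0.195, 0], [0, 0, -0.0188]], [[0.061, 0.204, 0], [0, 0, -0.0189]]])

```text
time_s: 4.4
tool_pos: [602.1, 100.1, 535.1]
tool_rot: [0.0, 0.36, 0.933, -0.0]
ft_force: [-0.8, -1.3, -0.1]
grip_width: 59.9
grasp_force: 0.0
```

Run:
```python
from h import *
p,W=cloud("wrist"); cv2.imwrite("pics/w1.png",p[:,:,::-1])
m=sel(W,(575,630),(70,130),(290,325)); print(m.sum(), W[m].mean(0) if m.any() else 0)
m=sel(W,(575,630),(70,130),(310,322)); print(rect(W[m]) if m.any() else 0)
m=sel(W,(450,610),(70,240),(281,286)); print("ring",rect(W[m]) if m.any() else 0)
for n in ["magnifier_handle","magnifier_hinge","magnifier_lens","hook_tip","hook_seat"]: print(n,[(np.round(r["at"],1).tolist(),round(r["conf"],2)) for r in place_of(n,"wrist")][:3])
plan([(602,99,458,137.5,3)])
```

```text
676 [600.83277891 104.3738424  309.99298521]
(array([602.7, 102.9]), array([16.9, 17. ]), 85.0, 472)
ring (array([540.5, 160.2]), array([130.5, 130.3]), 1.6, 9828)
magnifier_handle [([603.9, 104.4, 303.9], 0.83)]
magnifier_hinge [([712.6, -3.2, 270.9], 0.96)]
magnifier_lens [([538.8, 161.7, 268.3], 0.63), ([405.4, -344.7, -0.5], 0.26)]
hook_tip []
hook_seat [([588.6, 402.8, -0.0], 0.71)]
t 4.7 tcp [601.2  98.3 535.2] yaw 137.5 tilt [-0. -0. -1.] q [ 0.02  0.37  0.52  1.72 -0.    0.77] F [ 0.9 -0.4  0. ] w 60.1
[[[-0.0,0.002,0.129],[0,0,np.float64(-0.0)]],[[-0.0,0.002,0.129],[0,0,np.float64(-0.0)]],[[-0.001,0.001,0.128],[0,0,np.float64(-0.0001)]]]
--
```

View pics/w1.png

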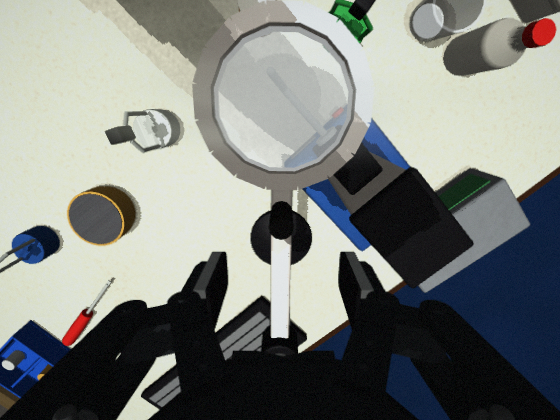

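Wrist view: the handle pin is at (282,220), centred between the fingers, with the ring above it and the arm running down to the hinge. Handle measured at (603,102.5).

Emit:
drive_tool(deltas=[[[0.007, 0.015, 0.125], [0, 0, 0.0035]], [[0, 0, 0.125], [0, 0, 0]], [[0, 0, 0.125], [0, 0, 0]], [[0, 0, 0], [0, 0, 0]]])

```text
time_s: 5.2
tool_pos: [601.8, 100.9, 459.2]
tool_rot: [-0.001, 0.373, 0.928, -0.001]
ft_force: [-0.3, -0.6, 0.4]
grip_width: 60.2
grasp_force: 0.0
```

Emit:
drive_tool(deltas=[[[0, 0, 0], [0, 0, 0]], [[0, 0, 0], [0, 0, 0]], [[0, 0, 0], [0, 0, 0]], [[0, 0, 0], [0, 0, 0]], [[0, 0, 0], [0, 0, 0]]], jaw=0, grip_force=25)

```text
time_s: 5.82
tool_pos: [602.4, 101.8, 461.4]
tool_rot: [0.001, 0.372, 0.928, 0.0]
ft_force: [-1.4, -2.1, 6.5]
grip_width: 17.3
grasp_force: 24.6
```

Run:
```python
from h import *
s,p,R,y=pose()
print(y,s["grasp_force"])
H=np.array([712.5,-3.]); v=p[:2]-H; r=np.hypot(*v); a0=np.degrees(np.arctan2(v[1],v[0])); print(r,a0)
N=25; w=[]
for k in range(1,N+1):
    a=np.radians(a0+117.5*k/N); w.append((H[0]+r*np.cos(a),H[1]+r*np.sin(a),p[2],y+117.5*k/N,1))
plan(w)
```

```text
136.26950808775314 24.575200974941254
152.03533579438442 136.40564045881217
t 5.83 tcp [602.4 101.8 461.4] yaw 136.3 tilt [ 0.002 -0.    -1.   ] q [ 0.03  0.36  0.31  1.52 -0.    0.79] F [-1.4 -2.1  6.5] w 17.3
[[[-0.003,-0.062,-0.0],[0,0,np.float64(-0.0131)]]]
--
[[[-0.002,-0.063,-0.0],[0,0,np.float64(-0.013)]]]
--
[[[-0.003,-0.062,-0.0],[0,0,np.float64(-0.0131)]]]
--
[[[-0.003,-0.062,-0.0],[0,0,np.float64(-0.013)]]]
--
[[[-0.003,-0.062,-0.0],[0,0,np.float64(-0.0131)]]]
--
[[[-0.002,-0.063,-0.0],[0,0,np.float64(-0.013)]]]
--
[[[-0.003,-0.062,-0.0],[0,0,np.float64(-0.0131)]]]
--
[[[-0.003,-0.062,-0.0],[0,0,np.float64(-0.013)]]]
--
[[[-0.002,-0.062,-0.0],[0,0,np.float64(-0.0131)]]]
--
[[[-0.003,-0.063,-0.0],[0,0,np.float64(-0.0131)]]]
--
[[[-0.003,-0.062,-0.0],[0,0,np.float64(-0.013)]]]
--
[[[-0.002,-0.062,-0.0],[0,0,np.float64(-0.0131)]]]
--
[[[-0.003,-0.063,-0.0],[0,0,np.float64(-0.013)]]]
--
[[[-0.003,-0.062,-0.0],[0,0,np.float64(-0.0131)]]]
--
[[[-0.003,-0.062,-0.0],[0,0,np.float64(-0.013)]]]
--
[[[-0.002,-0.062,-0.0],[0,0,np.float64(-0.0131)]]]
--
[[[-0.003,-0.063,-0.0],[0,0,np.float64(-0.013)]]]
--
[[[-0.003,-0.062,-0.0],[0,0,np.float64(-0.0131)]]]
--
[[[-0.002,-0.062,-0.0],[0,0,np.float64(-0.0131)]]]
--
[[[-0.003,-0.063,-0.0],[0,0,np.float64(-0.013)]]]
--
[[[-0.003,-0.062,-0.0],[0,0,np.float64(-0.0131)]]]
--
[[[-0.002,-0.062,-0.0],[0,0,np.float64(-0.013)]]]
--
[[[-0.003,-0.062,-0.0],[0,0,np.float64(-0.0131)]]]
--
[[[-0.003,-0.063,-0.0],[0,0,np.float64(-0.013)]]]
--
[[[-0.003,-0.062,-0.0],[0,0,np.float64(-0.0131)]]]
--
```

Emit:
drive_tool(deltas=[[[0, 0, -0.01], [0, 0, 0]], [[-0.0025, -0.0617, 0], [0, 0, -0.01305]], [[-0.0025, -0.0617, 0], [0, 0, -0.01305]], [[-0.0025, -0.0617, 0], [0, 0, -0.01305]], [[-0.0025, -0.0617, 0], [0, 0, -0.01305]]])

```text
time_s: 6.45
tool_pos: [574.7, 61.3, 461.4]
tool_rot: [-0.001, 0.214, 0.977, 0.0]
ft_force: [2.1, 1.0, -5.9]
grip_width: 17.2
grasp_force: 25.6
```

Emit:
drive_tool(deltas=[[[-0.0025, -0.0617, 0], [0, 0, -0.01305]], [[-0.0025, -0.0617, 0], [0, 0, -0.01305]], [[-0.0025, -0.0617, 0], [0, 0, -0.01305]], [[-0.0025, -0.0617, 0], [0, 0, -0.01305]], [[-0.0025, -0.0617, 0], [0, 0, -0.01305]]])

```text
time_s: 7.08
tool_pos: [560.3, 1.6, 461.4]
tool_rot: [-0.001, 0.011, 1.0, 0.001]
ft_force: [-0.8, 1.6, -4.9]
grip_width: 17.0
grasp_force: 25.6
```

Emit:
drive_tool(deltas=[[[-0.0025, -0.0617, 0], [0, 0, -0.01305]], [[-0.0025, -0.0617, 0], [0, 0, -0.01305]], [[-0.0025, -0.0617, 0], [0, 0, -0.01305]], [[-0.0025, -0.0617, 0], [0, 0, -0.01305]], [[-0.0025, -0.0617, 0], [0, 0, -0.01305]]])

```text
time_s: 7.7
tool_pos: [571.0, -58.9, 461.5]
tool_rot: [-0.002, -0.193, 0.981, 0.001]
ft_force: [-5.3, 1.0, -4.5]
grip_width: 17.0
grasp_force: 25.8
```

Run:
```python
from h import *
s,p,R,y=pose()
H=np.array([712.5,-3.]); v=p[:2]-H; print(p,y,np.hypot(*v),np.degrees(np.arctan2(v[1],v[0]))%360,s["ft_force"],s["torque"],s["q"].round(2))
```

```text
[570.97874204 -58.90954167 461.45651319] -157.79167610206355 152.16485567893218 201.5570473794341 [-5.29085764  0.97357879 -4.54939062] [-0.0192904   0.91303754 -0.01849329] [-0.25  0.29  0.21  1.49 -0.   -0.64]
```

Emit:
drive_tool(deltas=[[[0, -0.0617, 0], [0, 0, -0.01305]], [[-0.0025, -0.0617, 0], [0, 0, -0.01305]], [[-0.0025, -0.0617, 0], [0, 0, -0.01305]], [[-0.0025, -0.0617, 0], [0, 0, -0.01305]], [[-0.0025, -0.0617, 0], [0, 0, -0.01305]]])

```text
time_s: 8.32
tool_pos: [604.9, -110.5, 461.4]
tool_rot: [-0.002, -0.388, 0.922, 0.001]
ft_force: [-4.6, -0.4, -2.7]
grip_width: 17.2
grasp_force: 25.8
```

Emit:
drive_tool(deltas=[[[-0.0025, -0.0617, 0], [0, 0, -0.01305]], [[-0.0025, -0.0617, 0], [0, 0, -0.01305]], [[-0.0025, -0.0617, 0], [0, 0, -0.01305]], [[-0.0025, -0.0617, 0], [0, 0, -0.01305]]])

```text
time_s: 8.82
tool_pos: [645.4, -139.1, 461.5]
tool_rot: [-0.002, -0.533, 0.846, 0.0]
ft_force: [-5.1, -3.5, -2.6]
grip_width: 16.9
grasp_force: 25.9
```

Emit:
drive_tool(deltas=[[[-0.0012, -0.031, 0], [0, 0, -0.0065]], [[-0.0012, -0.031, 0], [0, 0, -0.0065]]])

```text
time_s: 9.07
tool_pos: [656.8, -143.9, 461.5]
tool_rot: [-0.002, -0.567, 0.824, 0.0]
ft_force: [-4.6, -6.1, -3.7]
grip_width: 17.0
grasp_force: 25.9
```

Emit:
drive_tool(deltas=[[[0, -0.031, 0], [0, 0, -0.0065]], [[0, -0.02, 0], [0, 0, -0.004]]])

```text
time_s: 9.32
tool_pos: [665.6, -147.0, 461.4]
tool_rot: [-0.002, -0.593, 0.805, 0.002]
ft_force: [-22.9, -0.4, 1.7]
grip_width: 16.9
grasp_force: 27.0
```

Emit:
drive_tool(deltas=[[[0, -0.012, 0], [0, 0, -0.0025]], [[0, 0, 0], [0, 0, 0]]])

```text
time_s: 9.57
tool_pos: [666.3, -147.1, 461.4]
tool_rot: [-0.004, -0.599, 0.8, 0.003]
ft_force: [-25.0, 0.2, 0.1]
grip_width: 17.0
grasp_force: 27.2
```

Emit:
drive_tool(deltas=[[[0, -0.012, 0], [0, 0, -0.0025]], [[0, 0, 0], [0, 0, 0]]])

```text
time_s: 9.82
tool_pos: [667.2, -147.2, 461.4]
tool_rot: [-0.005, -0.606, 0.796, 0.005]
ft_force: [-36.0, 3.0, 2.5]
grip_width: 17.4
grasp_force: 28.8
```

Force climbs at the stop (252.6°). I'll release there and lift.

Emit:
drive_tool(deltas=[[[0, 0, 0], [0, 0, 0]], [[0, 0, 0], [0, 0, 0]], [[0, 0, 0], [0, 0, 0]]], jaw=60)

```text
time_s: 10.2
tool_pos: [671.4, -147.7, 462.2]
tool_rot: [0.0, -0.606, 0.795, -0.0]
ft_force: [0.3, 0.2, -0.5]
grip_width: 59.8
grasp_force: 0.0
```

Emit:
drive_tool(deltas=[[[0, 0, -0.15], [0, 0, 0]], [[0, 0, -0.15], [0, 0, 0]], [[0, 0, -0.1], [0, 0, 0]]])

```text
time_s: 10.58
tool_pos: [671.1, -147.6, 543.7]
tool_rot: [0.001, -0.606, 0.795, -0.001]
ft_force: [-0.2, 0.1, 0.5]
grip_width: 59.7
grasp_force: 0.0
```

Run:
```python
from h import *
p,W=cloud("wrist")
m=sel(W,(630,710),(-190,-110),(310,322)); print("handle",rect(W[m]) if m.any() else 0)
for n in ["magnifier_handle","magnifier_hinge","magnifier_lens"]: print(n,[(np.round(r["at"],1).tolist(),round(r["conf"],2)) for r in place_of(n,"wrist")][:2])
for c in ["top","scene"]:
    p,W=cloud(c); cv2.imwrite(f"pics/{c}1.png",p[:,:,::-1])
    m=sel(W,(480,610),(150,190),(175,235)); P=W[m]; print(c,len(P))
    for lo in range(495,605,6):
        q=P[(P[:,0]>=lo)&(P[:,0]<lo+6)]
        if len(q): print(lo,len(q),q.mean(0).round(1),q[:,2].max().round(1))
    for n in ["hook_seat","hook_tip","stand","brass_weight_grip","magnifier_handle","magnifier_lens"]: print(n,[(np.round(r["at"],1).tolist(),round(r["conf"],2)) for r in place_of(n,c)][:6])
a=cv2.imread("pics/scene1.png")[130:330,240:440]; b=cv2.imread("pics/top1.png")[100:300,140:340]
cv2.imwrite("pics/c1.png",np.hstack([cv2.resize(a,(400,400)),cv2.resize(b,(400,400))]))
plan([])
```

```text
handle (array([ 665.2, -146.8]), array([17.2, 17.5]), 54.6, 476)
magnifier_handle [([665.6, -142.9, 307.9], 0.65)]
magnifier_hinge []
magnifier_lens [([713.5, -4.0, 275.1], 0.73), ([637.3, -222.3, 268.2], 0.66)]
top 210
501 1 [506.9 168.1 216.1] 216.1
507 8 [510.2 168.4 214.3] 219.5
513 4 [516.7 169.4 208.7] 210.1
519 4 [521.7 167.9 199.6] 203.9
525 6 [527.2 168.7 194.4] 199.8
531 6 [533.2 169.3 191. ] 193.6
537 6 [539.1 169.5 190.4] 194.6
543 6 [545.2 169.9 188.3] 192.1
549 6 [550.8 169.8 190.2] 192.5
555 9 [558.  169.8 191.7] 198.0
561 6 [564.9 169.4 195.3] 197.6
567 6 [570.7 169.5 195.6] 198.1
573 6 [576.  169.  200.2] 205.2
579 6 [581.8 169.1 200.5] 203.8
585 18 [588.6 170.  208.5] 217.5
591 42 [594.2 168.2 215.2] 230.9
597 38 [600.3 169.2 223.2] 231.1
603 32 [606.8 168.8 223. ] 229.4
hook_seat [([537.8, 167.1, 191.5], 0.76)]
hook_tip [([505.8, 169.5, 216.1], 0.82), ([425.6, -19.1, -1.2], 0.22)]
stand [([664.2, 166.0, -2.0], 0.76)]
brass_weight_grip [([314.5, 443.7, 136.4], 0.85), ([301.2, 345.7, 140.2], 0.65), ([520.3, 294.3, 140.7], 0.52), ([290.2, 222.9, 137.1], 0.5)]
magnifie
[... 411 characters left out ...]
.2 196.5] 198.8
573 1 [573.5 163.7 195.5] 195.5
591 7 [595.6 173.2 224.8] 227.1
597 28 [599.9 168.7 225.2] 228.6
603 26 [606.4 167.1 226.6] 230.1
hook_seat [([541.0, 172.3, 192.5], 0.94)]
hook_tip [([508.9, 165.8, 218.3], 0.67), ([668.2, -148.3, 305.7], 0.52)]
stand [([668.7, 172.8, -0.6], 0.55)]
brass_weight_grip [([309.6, 436.7, 135.1], 0.78), ([425.1, 375.8, 137.6], 0.76), ([308.9, 346.0, 139.8], 0.74), ([287.1, 225.3, 136.0], 0.62), ([519.3, 297.5, 135.5], 0.48)]
magnifier_handle [([664.2, -150.7, 304.8], 0.77)]
magnifier_lens [([634.8, -226.9, 267.5], 0.72)]
t 11.47 tcp [ 671.2 -147.8  542.1] yaw -105.4 tilt [ 0. -0. -1.] q [-0.34  0.56  0.84  1.86 -0.   -1.64] F [-0.1 -0.1  0.7] w 59.9
```

View pics/c1.png

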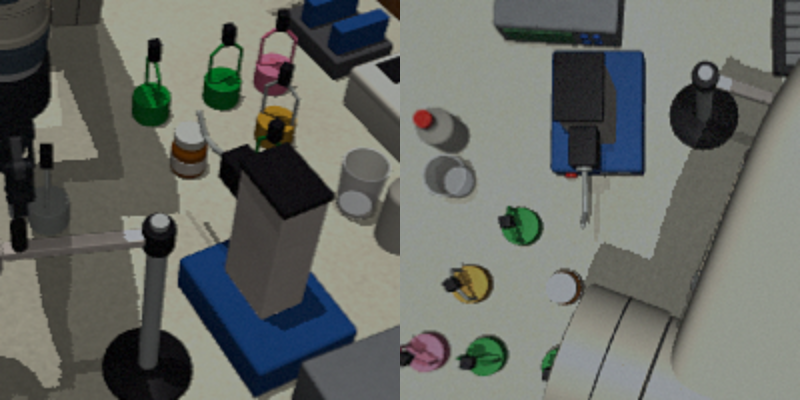

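The magnifier is at its stop, and the pictures show the lens swung clear. The hook is bare at right crop (585,195) and the brass weight at (468,283). Next I move above the brass weight.

```bash
sed -i 's/r=round(-dy\/360,4)/r=float(round(-dy\/360,4))/' h.py
python3 - <<'E'
from h import *
plan([(423,371.5,440,120.6-360+0,15)])
E
```

```text
t 11.47 tcp [ 671.2 -147.8  542.1] yaw -105.4 tilt [ 0. -0. -1.] q [-0.34  0.56  0.84  1.86 -0.   -1.64] F [-0.1 -0.1  0.7] w 59.9
[[[-0.145,0.126,0.034],[0,0,0.0248]],[[-0.124,0.147,0.034],[0,0,0.0248]],[[-0.099,0.164,0.034],[0,0,0.0248]],[[-0.073,0.177,0.034],[0,0,0.0248]],[[-0.044,0.187,0.034],[0,0,0.0248]]]
[[[-0.015,0.191,0.034],[0,0,0.0248]],[[0.015,0.191,0.034],[0,0,0.0248]],[[0.045,0.187,0.034],[0,0,0.0248]],[[0.073,0.177,0.034],[0,0,0.0248]],[[0.1,0.164,0.034],[0,0,0.0248]]]
[[[0.124,0.146,0.034],[0,0,0.0248]],[[0.145,0.126,0.034],[0,0,0.0249]],[[0.163,0.101,0.034],[0,0,0.0248]],[[0.177,0.075,0.034],[0,0,0.0249]],[[0.186,0.047,0.034],[0,0,0.0248]]]
--
```

Emit:
drive_tool(deltas=[[[-0.145, 0.126, 0.034], [0, 0, 0.0248]], [[-0.124, 0.147, 0.034], [0, 0, 0.0248]], [[-0.099, 0.164, 0.034], [0, 0, 0.0248]], [[-0.073, 0.177, 0.034], [0, 0, 0.0248]], [[-0.044, 0.187, 0.034], [0, 0, 0.0248]]])

```text
time_s: 12.1
tool_pos: [587.6, 26.4, 508.0]
tool_rot: [0.0, -0.256, 0.967, -0.0]
ft_force: [1.1, 1.2, -0.5]
grip_width: 60.2
grasp_force: 0.0
```

Emit:
drive_tool(deltas=[[[-0.015, 0.191, 0.034], [0, 0, 0.0248]], [[0.015, 0.191, 0.034], [0, 0, 0.0248]], [[0.045, 0.187, 0.034], [0, 0, 0.0248]], [[0.073, 0.177, 0.034], [0, 0, 0.0248]], [[0.1, 0.164, 0.034], [0, 0, 0.0248]]])

```text
time_s: 12.72
tool_pos: [504.9, 199.5, 474.0]
tool_rot: [0.0, 0.13, 0.991, 0.0]
ft_force: [0.4, -0.2, -0.1]
grip_width: 59.7
grasp_force: 0.0
```

Emit:
drive_tool(deltas=[[[0.124, 0.146, 0.034], [0, 0, 0.0248]], [[0.145, 0.126, 0.034], [0, 0, 0.0249]], [[0.163, 0.101, 0.034], [0, 0, 0.0248]], [[0.177, 0.075, 0.034], [0, 0, 0.0249]], [[0.186, 0.047, 0.034], [0, 0, 0.0248]]])

```text
time_s: 13.35
tool_pos: [422.2, 372.6, 440.0]
tool_rot: [0.0, 0.498, 0.867, 0.0]
ft_force: [0.8, 0.0, -0.7]
grip_width: 59.6
grasp_force: 0.0
```

Run:
```python
from h import *
p,W=cloud("wrist"); cv2.imwrite("pics/w2.png",p[:,:,::-1])
m=sel(W,(395,450),(345,400),(143,158)); print("grip top",rect(W[m]) if m.any() else 0, W[m].mean(0).round(1))
m=sel(W,(385,460),(335,410),(50,116)); print("bail",rect(W[m]))
Q=W[m][:,:2]; c=Q.mean(0); e=np.linalg.svd(Q-c,full_matrices=False)[2][0]; print(c,np.degrees(np.arctan2(e[1],e[0])))
m=sel(W,(385,460),(335,410),(38,48)); print("body",rect(W[m]))
for n in ["brass_weight_grip","brass_weight_bail"]: print(n,[(np.round(r["at"],1).tolist(),round(r["conf"],2)) for r in place_of(n,"wrist")][:4])
plan([(423,371.5,296,120.6,5)])
```

```text
grip top (array([419.9, 377.8]), array([18., 17.]), 30.3, 372) [419.4 378.2 150.3]
bail (array([419.9, 377.4]), array([57.6,  6.1]), 30.2, 249)
[419.55795135 378.34265567] 29.94868062234952
body (array([418.7, 379.3]), array([59.4, 56.9]), 30.3, 1273)
brass_weight_grip [([314.5, 441.7, 137.8], 0.91), ([422.3, 372.4, 138.1], 0.76), ([520.4, 295.3, 137.1], 0.74), ([306.3, 345.4, 136.5], 0.73)]
brass_weight_bail [([314.1, 440.1, 116.1], 0.92), ([423.0, 374.1, 114.9], 0.75), ([292.1, 221.0, 110.1], 0.73), ([518.9, 295.7, 114.7], 0.72)]
t 13.5 tcp [422.1 372.8 439.7] yaw 120.7 tilt [-0.001 -0.    -1.   ] q [0.57 0.27 0.13 1.43 0.   1.61] F [-0.4  0.2  0.4] w 60.1
[[[-0.002,0.0,0.144],[0,0,0.0001]],[[-0.002,0.0,0.144],[0,0,0.0001]],[[-0.001,0.0,0.144],[0,0,0.0001]],[[-0.002,0.0,0.143],[0,0,0.0001]],[[-0.001,0.001,0.144],[0,0,0.0]]]
--
```

View pics/w2.png

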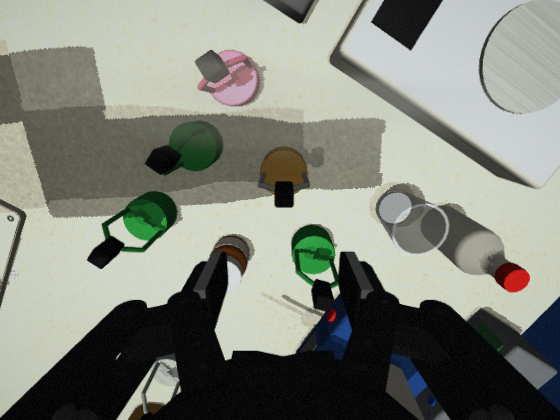

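Wrist view: the brass body is at (284,170) with its grip at (284,195), laterally centred between the fingers. The wrist reads it about 5 mm off the top view along tool x, so I'll go lower and look again.

Emit:
drive_tool(deltas=[[[0.011, 0.001, 0.15], [0, 0, 0.001]], [[0, 0, 0.15], [0, 0, 0]], [[0, 0, 0], [0, 0, 0]]])

```text
time_s: 13.88
tool_pos: [422.1, 372.7, 378.7]
tool_rot: [-0.001, 0.498, 0.867, -0.002]
ft_force: [-0.3, -1.2, -0.0]
grip_width: 60.4
grasp_force: 0.0
```

Run:
```python
from h import *
p,W=cloud("wrist")
m=sel(W,(395,450),(345,400),(143,158)); print("grip top",rect(W[m]) if m.any() else 0, W[m].mean(0).round(1))
m=sel(W,(385,460),(335,410),(50,116)); print("bail",rect(W[m]) if m.any() else 0)
for n in ["brass_weight_grip"]: print(n,[(np.round(r["at"],1).tolist(),round(r["conf"],2)) for r in place_of(n,"wrist")][:4])
p,W=cloud("top"); m=sel(W,(395,450),(345,400),(146,158)); print("top grip",rect(W[m]) if m.any() else 0)
plan([])
```

```text
grip top (array([422.9, 375.1]), array([17.9, 17.9]), 30.2, 647) [422.3 376.2 152.5]
bail (array([423., 375.]), array([57. ,  5.9]), 30.3, 372)
brass_weight_grip [([306.6, 346.2, 137.3], 0.77), ([314.9, 439.8, 138.2], 0.75), ([518.7, 294.6, 136.9], 0.71), ([289.4, 220.8, 137.0], 0.59)]
top grip (array([422. , 372.8]), array([17.9, 18.1]), 30.2, 36)
t 14.03 tcp [422.5 373.3 381.5] yaw 120.2 tilt [ 0.002  0.001 -1.   ] q [ 0.57  0.29  0.01  1.29 -0.    1.62] F [-0.1  1.1 -0.3] w 60.0
```

Emit:
drive_tool(deltas=[[[0, 0, 0.12], [0, 0, 0]], [[0, 0, 0.12], [0, 0, 0]], [[0, 0, 0.12], [0, 0, 0]], [[0, 0, 0.065], [0, 0, 0]], [[0, 0, 0], [0, 0, 0]]])

```text
time_s: 14.65
tool_pos: [422.2, 373.6, 295.3]
tool_rot: [-0.0, 0.498, 0.867, -0.0]
ft_force: [0.0, -0.1, 0.8]
grip_width: 60.0
grasp_force: 0.0
```

Emit:
drive_tool(deltas=[[[0, 0, 0], [0, 0, 0]], [[0, 0, 0], [0, 0, 0]], [[0, 0, 0], [0, 0, 0]], [[0, 0, 0], [0, 0, 0]], [[0, 0, 0], [0, 0, 0]]], jaw=0, grip_force=50)

```text
time_s: 15.28
tool_pos: [422.3, 373.7, 296.0]
tool_rot: [0.0, 0.498, 0.867, 0.001]
ft_force: [0.9, 0.1, 6.4]
grip_width: 17.3
grasp_force: 50.7
```

Run:
```python
from h import *
s,p,R,y=pose();print(s["grasp_force"])
# lift 130, then to pre-hang point 
plan([(p[0],p[1],p[2]+130,y,5),(455,169,p[2]+130,180,9)])
```

```text
50.68723797798157
t 15.28 tcp [422.3 373.7 296. ] yaw 120.2 tilt [ 0.002  0.001 -1.   ] q [ 0.58  0.33 -0.15  1.08 -0.    1.62] F [0.9 0.1 6.4] w 17.3
[[[0.0,0.0,-0.13],[0,0,-0.0]],[[0.0,0.0,-0.13],[0,0,-0.0]],[[0.0,0.0,-0.13],[0,0,-0.0]],[[0.0,0.0,-0.13],[0,0,-0.0]],[[0.0,0.0,-0.13],[0,0,-0.0]]]
--
[[[-0.107,-0.042,-0.0],[0,0,-0.0184]],[[-0.102,-0.054,-0.0],[0,0,-0.0184]],[[-0.095,-0.065,-0.0],[0,0,-0.0185]],[[-0.087,-0.076,-0.0],[0,0,-0.0184]],[[-0.078,-0.085,-0.0],[0,0,-0.0185]]]
[[[-0.067,-0.093,-0.0],[0,0,-0.0184]],[[-0.056,-0.101,-0.0],[0,0,-0.0185]],[[-0.044,-0.106,-0.0],[0,0,-0.0184]],[[-0.031,-0.111,-0.0],[0,0,-0.0185]]]
--
```

Emit:
drive_tool(deltas=[[[0, 0, -0.06], [0, 0, 0]], [[0, 0, -0.12], [0, 0, 0]], [[0, 0, -0.15], [0, 0, 0]], [[0, 0, -0.15], [0, 0, 0]], [[0, 0, -0.15], [0, 0, 0]]])

```text
time_s: 15.9
tool_pos: [421.8, 373.4, 421.9]
tool_rot: [-0.0, 0.498, 0.867, -0.001]
ft_force: [0.1, 0.5, -6.3]
grip_width: 17.0
grasp_force: 49.4
```

Emit:
drive_tool(deltas=[[[-0.107, -0.042, 0], [0, 0, -0.0184]], [[-0.102, -0.054, 0], [0, 0, -0.0184]], [[-0.095, -0.065, 0], [0, 0, -0.0185]], [[-0.087, -0.076, 0], [0, 0, -0.0184]], [[-0.078, -0.085, 0], [0, 0, -0.0185]]])

```text
time_s: 16.52
tool_pos: [439.9, 258.9, 421.0]
tool_rot: [-0.001, 0.228, 0.974, -0.0]
ft_force: [-0.4, -0.1, -6.5]
grip_width: 17.3
grasp_force: 49.3
```

Emit:
drive_tool(deltas=[[[-0.067, -0.093, 0], [0, 0, -0.0184]], [[-0.056, -0.101, 0], [0, 0, -0.0185]], [[-0.044, -0.106, 0], [0, 0, -0.0184]], [[-0.031, -0.111, 0], [0, 0, -0.0185]], [[0, 0, 0], [0, 0, 0]]])

```text
time_s: 17.15
tool_pos: [454.7, 167.8, 421.1]
tool_rot: [-0.001, 0.001, 1.0, -0.0]
ft_force: [1.4, 0.3, -6.5]
grip_width: 17.2
grasp_force: 49.7
```

Run:
```python
from h import *
plan([])
for c in ["scene","top","wrist"]:
    p,W=cloud(c); cv2.imwrite(f"pics/{c}3.png",p[:,:,::-1])
    for nm,x in (("bail",(425,490)),):
        m=sel(W,x,(130,210),(180,236)); P=W[m]
        if len(P): print(c,"bail",rect(P),P.mean(0).round(1))
    m=sel(W,(425,490),(130,210),(158,176)); 
    if m.any(): print("body top",rect(W[m]),W[m].mean(0).round(1))
    m=sel(W,(500,585),(145,190),(175,235)); P=W[m]
    for a,b in ((500,518),(530,556)):
        q=P[(P[:,0]>a)&(P[:,0]<b)]
        if len(q): print(c,"hook",a,len(q),q.mean(0).round(1),q[:,2].max().round(1))
    for n in ["hook_seat","hook_tip","brass_weight_bail","brass_weight_grip"]: print(n,[(np.round(r["at"],1).tolist(),round(r["conf"],2)) for r in place_of(n,c) if r["at"][2]>160][:2])
a=cv2.imread("pics/scene3.png")[130:290,260:420]; b=cv2.imread("pics/wrist3.png")
cv2.imwrite("pics/c3.png",np.hstack([cv2.resize(a,(400,400)),cv2.resize(b,(400,300))[:, :].copy() if 0 else cv2.copyMakeBorder(cv2.resize(b,(400,300)),0,100,0,0,cv2.BORDER_CONSTANT)]))
```

```text
t 17.15 tcp [454.7 167.8 421.1] yaw 179.9 tilt [-0.001 -0.    -1.   ] q [ 0.18  0.14 -0.09  1.34 -0.    0.18] F [ 1.4  0.3 -6.5] w 17.2
scene bail (array([455.9, 165.7]), array([59.5,  9.8]), 89.5, 76) [455.9 164.1 211.2]
body top (array([456.6, 166.5]), array([59.4, 61.4]), 6.9, 302) [459.4 164.7 168.1]
scene hook 500 17 [513.5 166.6 211.6] 218.9
scene hook 530 26 [542.9 166.1 190.9] 195.9
hook_seat [([507.6, 167.2, 219.0], 0.3), ([667.8, -149.4, 303.1], 0.27)]
hook_tip [([510.2, 164.8, 218.1], 0.91)]
brass_weight_bail [([453.2, 168.7, 240.5], 0.92)]
brass_weight_grip [([458.1, 166.7, 265.6], 0.84)]
body top (array([452.6, 153.2]), array([25.9, 54. ]), 82.7, 56) [444.3 155.8 168.5]
top hook 500 12 [511.4 168.7 213. ] 217.2
top hook 530 27 [543.6 169.7 189.6] 195.6
hook_seat [([539.4, 165.0, 195.0], 0.98)]
hook_tip [([503.9, 168.7, 217.8], 0.97)]
brass_weight_bail [([455.2, 167.4, 239.2], 0.53)]
brass_weight_grip [([454.8, 167.1, 258.8], 0.56)]
wrist bail (array([453.5, 168.9]), array([ 5.9, 57.5]), 0.1, 749) [452.2 169.1 215.8]
body top (array([453.9, 169.3]), array([57.8, 60.8]), 0.1, 3991) [451.7 169.  168.9]
wrist hook 500 20 [510.6 168.1 216.4] 217.5
wrist hook 530 218 [544.3 168.3 190.4] 193.4
hook_seat [([542.4, 166.7, 190.5], 0.75)]
hook_tip [([508.5, 167.0, 218.3], 0.63)]
brass_weight_bail [([453.7, 167.5, 238.9], 0.75)]
brass_weight_grip [([458.5, 168.0, 263.7], 0.86)]
```

View pics/c3.png

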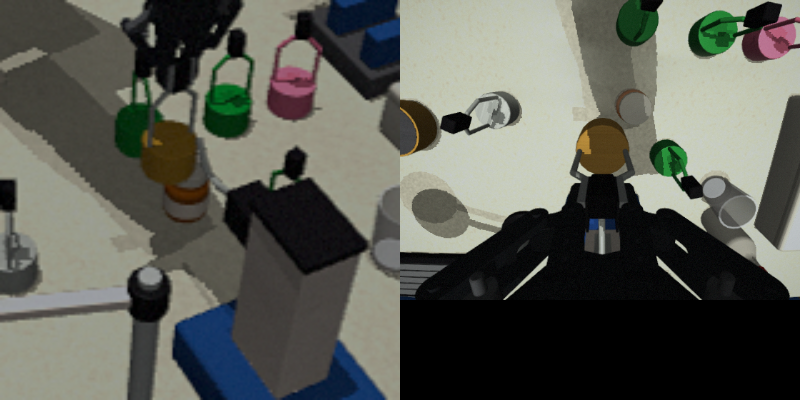

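Everything lines up: the weight is held square, the bail at (455,168) in line with the hook. Bar is about 20 mm over the tip and the body about 13 mm under the rod. Moving in.

Emit:
drive_tool(deltas=[[[-0.05, 0, 0], [0, 0, 0]], [[-0.08, 0, 0], [0, 0, 0]], [[-0.08, 0, 0], [0, 0, 0]], [[-0.08, 0, 0], [0, 0, 0]], [[-0.08, 0, 0], [0, 0, 0]]])

```text
time_s: 18.52
tool_pos: [530.1, 168.8, 420.8]
tool_rot: [-0.0, 0.0, 1.0, -0.0]
ft_force: [0.2, 0.6, -6.7]
grip_width: 17.5
grasp_force: 49.7
```

Emit:
drive_tool(deltas=[[[-0.05, 0, 0], [0, 0, 0]], [[-0.022, 0, 0], [0, 0, 0]], [[0, 0, 0], [0, 0, 0]]])

```text
time_s: 18.9
tool_pos: [543.2, 168.9, 421.0]
tool_rot: [-0.0, -0.0, 1.0, -0.0]
ft_force: [0.2, 0.0, -5.8]
grip_width: 16.8
grasp_force: 49.7
```

Emit:
drive_tool(deltas=[[[0, 0, 0.05], [0, 0, 0]], [[0, 0, 0.06], [0, 0, 0]], [[0, 0, 0.06], [0, 0, 0]], [[0, 0, 0.03], [0, 0, 0]], [[0, 0, 0], [0, 0, 0]]])

```text
time_s: 19.52
tool_pos: [543.1, 168.9, 380.5]
tool_rot: [-0.0, -0.0, 1.0, -0.0]
ft_force: [0.2, -0.6, -6.5]
grip_width: 17.2
grasp_force: 49.6
```

Run:
```python
from h import *
plan([])
for c in ["scene","top","wrist"]:
    p,W=cloud(c); cv2.imwrite(f"pics/{c}4.png",p[:,:,::-1])
    m=sel(W,(515,580),(130,210),(128,160)); P=W[m]
    if len(P): print(c,"legs",rect(P),P.mean(0).round(1))
    m=sel(W,(500,585),(130,210),(118,134)); 
    if m.any(): print(c,"body top",rect(W[m]),W[m].mean(0).round(1))
```

```text
t 19.52 tcp [543.1 168.9 380.5] yaw -180.0 tilt [-0.001 -0.    -1.   ] q [0.15 0.3  0.02 1.29 0.   0.15] F [ 0.2 -0.6 -6.5] w 17.2
scene legs (array([543.1, 163.4]), array([50.6, 57. ]), 73.6, 146) [542.9 162.2 131.6]
scene body top (array([542.7, 163.1]), array([52. , 62.4]), 70.2, 285) [545.9 163.  127.4]
top legs (array([528.4, 157.4]), array([28.7, 28.5]), 82.1, 51) [528.6 157.3 130. ]
top body top (array([528.9, 156.7]), array([24.7, 43. ]), 39.9, 89) [527.5 157.5 128.1]
wrist legs (array([543.4, 169. ]), array([60.5, 56.2]), 89.5, 3314) [539.6 169.  130.6]
wrist body top (array([541.6, 169.1]), array([60.1, 60.8]), 1.1, 3499) [537.7 169.  129.1]
```

Emit:
drive_tool(deltas=[[[0, 0, 0.015], [0, 0, 0]], [[0, 0, 0.01], [0, 0, 0]], [[0, 0, 0], [0, 0, 0]]])

```text
time_s: 20.05
tool_pos: [543.1, 168.9, 375.9]
tool_rot: [-0.0, -0.0, 1.0, -0.0]
ft_force: [0.6, 0.4, -6.2]
grip_width: 17.3
grasp_force: 49.7
```

Emit:
drive_tool(deltas=[[[0, 0, 0.006], [0, 0, 0]], [[0, 0, 0], [0, 0, 0]]])

```text
time_s: 20.3
tool_pos: [543.1, 168.9, 374.8]
tool_rot: [-0.0, -0.0, 1.0, -0.0]
ft_force: [0.3, -0.9, -7.1]
grip_width: 16.9
grasp_force: 49.7
```

Emit:
drive_tool(deltas=[[[0, 0, 0.006], [0, 0, 0]], [[0, 0, 0], [0, 0, 0]]])

```text
time_s: 20.55
tool_pos: [543.2, 168.9, 373.8]
tool_rot: [0.0, 0.0, 1.0, 0.0]
ft_force: [-0.4, -0.1, -5.7]
grip_width: 17.2
grasp_force: 49.9
```

Emit:
drive_tool(deltas=[[[0, 0, 0.006], [0, 0, 0]], [[0, 0, 0], [0, 0, 0]]])

```text
time_s: 20.8
tool_pos: [543.1, 168.9, 373.3]
tool_rot: [0.001, -0.0, 1.0, 0.0]
ft_force: [-1.2, -0.0, 3.9]
grip_width: 17.2
grasp_force: 51.2
```

Emit:
drive_tool(deltas=[[[0, 0, 0.005], [0, 0, 0]], [[0, 0, 0], [0, 0, 0]]])

```text
time_s: 21.05
tool_pos: [543.0, 168.9, 373.0]
tool_rot: [0.001, -0.0, 1.0, 0.0]
ft_force: [-4.1, -0.2, 10.3]
grip_width: 16.9
grasp_force: 52.2
```

Contact at the expected seat height. I'll ease off the load and release gently.

Emit:
drive_tool(deltas=[[[0, 0, -0.005], [0, 0, 0]], [[0, 0, 0], [0, 0, 0]]], grip_force=20)

```text
time_s: 21.3
tool_pos: [543.1, 168.9, 373.1]
tool_rot: [0.001, -0.0, 1.0, 0.0]
ft_force: [-2.4, -0.7, 6.5]
grip_width: 17.1
grasp_force: 51.3
```

Emit:
drive_tool(deltas=[[[0, 0, 0], [0, 0, 0]], [[0, 0, 0], [0, 0, 0]], [[0, 0, 0], [0, 0, 0]], [[0, 0, 0], [0, 0, 0]]], jaw=26)

```text
time_s: 21.8
tool_pos: [543.2, 168.9, 372.3]
tool_rot: [-0.0, 0.0, 1.0, -0.0]
ft_force: [0.2, 0.3, 0.5]
grip_width: 25.5
grasp_force: 0.0
```

Emit:
drive_tool(deltas=[[[0, 0, 0], [0, 0, 0]], [[0, 0, 0], [0, 0, 0]], [[0, 0, 0], [0, 0, 0]], [[0, 0, 0], [0, 0, 0]]], jaw=60)

```text
time_s: 22.3
tool_pos: [543.2, 168.9, 372.5]
tool_rot: [0.0, -0.0, 1.0, 0.0]
ft_force: [-0.3, -0.0, -0.5]
grip_width: 60.1
grasp_force: 0.0
```

Run:
```python
from h import *
plan([])
for c in ["scene","wrist"]:
    p,W=cloud(c); cv2.imwrite(f"pics/{c}5.png",p[:,:,::-1])
    m=sel(W,(500,585),(125,210),(112,130)); 
    if m.any(): print(c,"body top",rect(W[m]),W[m].mean(0).round(1))
    m=sel(W,(525,565),(150,190),(222,238)); 
    if m.any(): print(c,"grip top",rect(W[m]),W[m].mean(0).round(1))
a=cv2.imread("pics/scene5.png")[130:290,260:420]; b=cv2.imread("pics/wrist5.png")[100:400,130:430]
cv2.imwrite("pics/c5.png",np.hstack([cv2.resize(a,(400,400)),cv2.resize(b,(400,400))]))
```

```text
t 22.3 tcp [543.2 168.9 372.5] yaw -180.0 tilt [ 0.  0. -1.] q [ 0.15  0.3  -0.    1.27  0.    0.15] F [-0.3 -0.  -0.5] w 60.1
scene body top (array([543.7, 162.9]), array([54.1, 60.2]), 76.8, 286) [547.8 163.1 120.8]
scene grip top (array([545. , 166.7]), array([18.9, 18.1]), 89.5, 49) [545.6 166.8 228.4]
wrist body top (array([541.9, 168.6]), array([59.2, 61.7]), 0.2, 3537) [538.6 168.6 121.1]
wrist grip top (array([542.3, 168.9]), array([18.9, 18.1]), 0.2, 1529) [540.6 168.9 228.5]
```

View pics/c5.png

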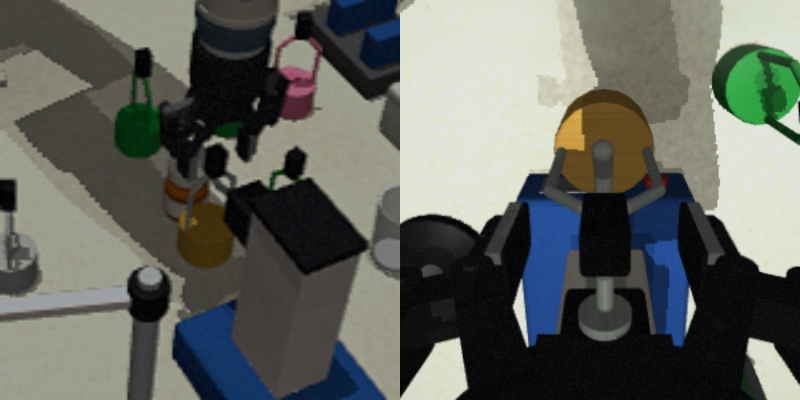

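The weight hangs upright in the dip: grip top at 228.5 mm against 229 expected, grip at right crop (605,235), fingers clear on both sides. Retreating straight up.

Emit:
drive_tool(deltas=[[[0, 0, -0.08], [0, 0, 0]], [[0, 0, -0.2], [0, 0, 0]], [[0, 0, -0.25], [0, 0, 0]], [[0, 0, -0.2], [0, 0, 0]], [[0, 0, 0], [0, 0, 0]]])

```text
time_s: 23.02
tool_pos: [543.0, 168.9, 521.5]
tool_rot: [0.003, -0.0, 1.0, 0.0]
ft_force: [0.4, -0.1, -1.4]
grip_width: 60.0
grasp_force: 0.0
```

Emit:
drive_tool(deltas=[[[0.2, 0, 0], [0, 0, 0]], [[0.2, 0, 0], [0, 0, 0]], [[0.2, 0, 0], [0, 0, 0]], [[0, 0, 0], [0, 0, 0]], [[0, 0, 0], [0, 0, 0]]])

```text
time_s: 23.65
tool_pos: [423.4, 168.9, 518.1]
tool_rot: [0.0, -0.0, 1.0, -0.0]
ft_force: [0.6, -0.0, -0.2]
grip_width: 59.8
grasp_force: 0.0
```

Run:
```python
from h import *
plan([])
for k in range(3):
    p,W=cloud("scene")
    m=sel(W,(500,585),(125,210),(112,130)); print("body top",rect(W[m]),W[m].mean(0).round(1))
    m=sel(W,(525,565),(150,190),(222,238)); print("grip top",rect(W[m]),W[m].mean(0).round(1))
cv2.imwrite("pics/scene6.png",p[:,:,::-1])
m=sel(W,(640,690),(-175,-120),(300,322)); print("handle",m.sum() and W[m].mean(0))
for n in ["magnifier_handle","magnifier_lens","steel_weight","jar","brass_weight_grip"]: print(n,[(np.round(r["at"],1).tolist(),round(r["conf"],2)) for r in place_of(n,"scene")][:6])
```

```text
t 23.65 tcp [423.4 168.9 518.1] yaw -180.0 tilt [ 0. -0. -1.] q [ 0.2   0.09  0.09  1.58 -0.    0.2 ] F [ 0.6 -0.  -0.2] w 59.8
body top (array([542.8, 163.3]), array([53.7, 64.9]), 76.6, 287) [548.  163.5 120.6]
grip top (array([543.6, 167.5]), array([19.9, 19.3]), 0.3, 50) [544.9 166.6 227.8]
body top (array([544.7, 163.4]), array([54.1, 60.9]), 76.5, 285) [547.9 163.5 120.7]
grip top (array([544.2, 167.2]), array([22.5, 21.2]), 0.7, 49) [545.2 166.9 227.9]
body top (array([545.5, 163. ]), array([51.9, 61.9]), 76.6, 284) [547.9 163.4 120.6]
grip top (array([545. , 167.6]), array([19.2, 21.6]), 11.5, 50) [545.6 166.8 228.2]
handle [ 668.51032371 -148.49060998  311.92180423]
magnifier_handle [([664.9, -145.0, 302.7], 0.84), ([547.4, 165.7, 215.6], 0.33)]
magnifier_lens [([637.1, -229.5, 271.9], 0.95)]
steel_weight [([428.9, -15.9, -0.5], 0.98)]
jar [([416.8, 219.7, 1.2], 0.84)]
brass_weight_grip [([308.9, 349.6, 138.3], 0.76), ([311.0, 439.1, 137.8], 0.72), ([543.0, 166.9, 217.3], 0.64), ([282.4, 224.2, 137.7], 0.56), ([520.4, 294.9, 135.0], 0.54)]
```

View pics/scene6.png

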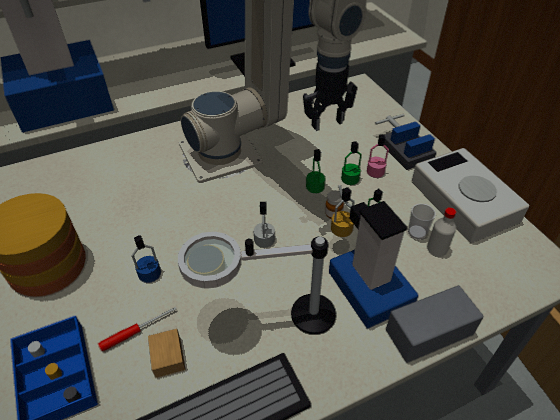

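The brass weight hangs still at (343,222), the lens is back at its stop at (210,258), and everything else is in place. Handing in.

```bash
python3 -c "
from plant import job
print(job.job_done())"
```

```text
the job is handed in; nothing more can be done
None
```

I swung the magnifier back to its stop and hung the brass weight in the dip of the hook, where it was hanging still. I handed the job in at about 24 s with nothing else on the bench seen to move; the hand-in returned no verdict.

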